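# Show the fitted insert to the inspection camera

### The job

The cabinet foot in the green bench vice has just had its brass threaded insert fitted: swing the vice's red-handled cam lever fully open and leave it open, then lift the foot out and hold it up in front of the inspection camera, level and the same way up as it lay, with the brass insert facing the lens squarely, centred on it and about 10 cm from the glass. Finish while still holding it there, quite still and in the air: do not put it down or let go. Do not touch the camera or its stand, and do not shift or knock over anything else lying on the bench.

Things in the scene. Friction and masses are not known exactly. Their poses are not given: they have to be found in the camera images.
- vise: Green cam vice bolted to the bench, 210 x 170 x 71 mm high. Origin on the bench, midway between the closed jaw faces; x from sliding to fixed jaw, y along the jaws (100 mm wide), z up. Jaw tops 71 mm above the bench. Fixed jaw x = 22.5 to 66.5 mm, sliding jaw -22.5 to -57.5 mm when closed. Steel parallels carry the foot, underside 60 mm above the bench, so 34 mm of it stand above the jaws.
- jaw (a joint): Opening of the vice's sliding jaw along the vice's -x, m: 0 clamped on the foot (locked), about 0.009 when the cam lever is fully open. It is moved by the cam lever only.
- cam_lever (a joint): Angle of the vice's cam lever, rad. About 0.05: locked, the lever points along the vice's +y. It swings level, anticlockwise seen from above, about the vertical pivot to a stop at 1.75, where it points roughly along the vice's -x: fully open. Stiff, about 4 N at the handle; stays where it is left. While locked the jaws clamp the foot.
- lever_grip (a point): Middle of the upright red handle at the lever's free end, 90 mm above the bench: a round grip about 22 mm in diameter, standing free from 64 to 113 mm above the bench, on an arm 85 mm from the pivot.
- lever_pivot (a point): Point on the lever's vertical pivot axis, at the same height as lever_grip (80 mm from the vice's origin along its -x).
- leg_mid (a point): Centre of the 45 x 45 x 120 mm block of the brown beech cabinet foot in the vice. Its y axis runs along its length and along the vice's y: brass insert in the +y end, turned round foot (43 mm thick, 65 mm long) beyond the -y end; z up. In the vice the block's top is 105 mm above the bench. 0.15 to 0.3 kg, balance point about 25 mm from here towards the turned foot.
- insert (a point): Face of the brass threaded insert (21 mm flange, dark hole) in the foot's square end, 62 mm from leg_mid along the foot's +y; this face is to be shown.
- lens (a point): Centre of the front glass of the inspection camera: grey head, black 62 mm ring light, on a 16 mm steel pillar 315 mm high (69 mm behind the glass) with a round black base, fixed left or right at the bench's far side. It looks level along this frame's -x, y sideways, z up; 200 to 270 mm above the bench, and stays there. The insert belongs on this axis, in front of the glass.
- spare1_mid (a point): Centre of the block of a finished foot lying on the bench (leave alone), 45 x 45 x 120 mm plus turned foot.
- spare2_mid (a point): Centre of the block of another finished foot lying on the bench (leave alone).
- mallet_mid (a point): Wooden mallet lying on the bench, head 65 x 115 x 70 mm, 300 mm long along its x axis; near its balance point.
- glue: White glue bottle with orange cap, 60 mm diameter, 180 mm high; origin at the centre of its underside.
- jar: Glass jar with brass lid, 68 mm diameter, 75 mm high; origin at the centre of its underside.
- driver: Screwdriver with blue handle lying along its x axis behind the vice; origin under its middle.
- square_mid (a point): Middle of the dark wooden stock (115 x 24 x 16 mm) of a try square lying on the bench; its steel blade, 150 mm long, points along +y.
Things that resemble listed ones, but are neither listed nor needed, are in the scene too. What is shaped like the part that bears leg_mid but blue is not meant.

How it is judged:
On the way, in this order (a step that is already met when the one before it is completed fails the run):
1. the cam lever is swung open with the foot still lying in the vice (value of joint cam_lever above 1.4 rad and distance of leg_mid from where it was at the start of the episode below 0.015 m), for 0.2 s.
2. the foot is lifted clear of the vice in the gripper (height (world z) of leg_mid above 0.11 m and contact force between the fingers and leg above 1 N and contact force between leg and vise below 0.2 N and contact force between leg and camera_stand below 0.2 N), for 0.2 s.
At the end, for the whole second after the job is handed in: Foot held still in the gripper only, insert facing the lens: its face 75 to 130 mm from the glass, within 15 mm of the lens axis; foot within 0.2 rad of that axis and 0.25 rad of upright, over 160 mm up; lever open (above 1.3 rad); bystanders within 30 mm (x of insert in the frame of lens between -0.13 and -0.075 m and y of insert in the frame of lens between -0.015 and 0.015 m and z of insert in the frame of lens between -0.015 and 0.015 m and x of leg_mid in the frame of lens below -0.13 m and angle between the y axis of leg_mid and the x axis of lens, either way round below 0.2 rad and angle between leg_mid's own z axis and vertical below 0.25 rad and height (world z) of leg_mid above 0.16 m and linear speed of leg below 0.02 m/s and angular speed of leg below 0.15 rad/s and contact force between the fingers and leg above 1 N and contact force between leg and vise below 0.2 N and contact force between leg and camera_stand below 0.2 N and value of joint cam_lever above 1.3 rad and distance of each of spare1_mid, spare2_mid, mallet_mid, glue, jar, driver, square_mid from where it was at the start of the episode below 0.03 m); the arm keeps its last pose, push and grip.
It fails at once if the camera or its stand is touched (more than 1 N) (contact force between camera_stand and the arm above 1 N or contact force between camera_stand and the fingers above 1 N or contact force between camera_stand and leg above 1 N).
It fails at once if a bystander is shifted more than 30 mm or the glue bottle or jar is tipped (distance of any of spare1_mid, spare2_mid, mallet_mid, glue, jar, driver, square_mid from where it was at the start of the episode above 0.03 m or angle between any of glue, jar's own z axis and vertical above 0.5 rad).
It also fails if it takes over 64 s, if anything falls off the work surface, if the arm or the gripper's body presses on something with over 40 N, if the wrist force passes 120 N, or if a joint passes its speed limit or range.

### The arm

A 6-joint arm with a two-finger parallel gripper is mounted at the origin on the work surface. World frame = base frame: x ahead of the robot, y to its left, z up, the work surface at z = 0. Lengths are in m, angles in rad, forces in N, time in s.
With the tool pointing down it reaches from about 0.35 to 0.775 m from the base axis. Payload 5.5 kg.
Tool frame: the origin (TCP) lies at the very end of the fingers, on their centre line; the grasp point (between the pads) lies 19 mm behind it (env.grip_point_offset is the distance from the TCP to the grasp point, in m); z points along the fingers, y is the line along which they close (so a half turn about z gives the same grasp; the last joint's range is limited). The gripper opens to 85 mm and grips with 20 to 120 N. Pads are 22 mm wide; open, the fingers measure 114 mm over their backs; the gripper's body (76 mm by 85 mm) begins 54 mm behind the grasp point. The pads swing forward as they close: fully open they stand 13 mm farther back than shut.
Start: joints at [1.164, 0.313, 0.046, 1.304, 0, 1.431], TCP at [0.152, 0.555, 0.231] pointing down, gripper open.
Joint ranges: [-2.76, 2.76], [-0.86, 1.69], [-1.03, 1.26], [-2.2, 2.34], [-1.47, 1.5], [-3.14, 3.14]. Speed limits (rad/s): [2.57, 2.57, 3.14, 3.14, 3.14, 3.14].

### API

Orientations are given as a unit quaternion [w, x, y, z].
In Python, from workcell import sensors, imaging, workorder, env gives the robot as it stands.
- The arm moves only by the shell command python3 -m handwheel 'ROWS' [FORCE]. ROWS is JSON, a list of rows, each a list of 5 numbers: the shift along the tool's x, y, z in mm, then the turn about the tool's z in rad, then the opening, from 0 (shut) to 1 (fully open). A call has 1 to 8 rows; each row is the pose to reach, as a shift and turn from the pose commanded when the call began, along the tool's axes at that moment; what a row does not reach only later rows make up. A row lasts 1/10 s, in which the tool goes at most 50 mm and 8.59 degrees, less where a joint would pass 70% of its speed; a pose out of reach is approached as far as the arm can. A call with a gripper value outside its range is refused whole. The fingers move at their own pace and stop on an object; FORCE is the grip in N (left out, the last holds). Time passes only in rows, so rows that repeat a pose let the fingers close. It gives the time, the measured TCP pose, the force, the opening and the grip force at its end, in the units of the state.
- sensors.get_state(): the state, without advancing time (a new reading comes with each control period).
- imaging.read_camera(name): name is "side" or "top" or "wrist"; returns a dict with "color" (480x640x3 uint8, blue, green, red), "z_map" (480x640 float32, m along the optical axis (not along the pixel's ray), 0 where there is no reading), "fx", "fy", "cx", "cy" (pixels), "k1" (the pictures are not rectified: a ray, as slopes to the right and down, at radius r is drawn at 1 + k1 r^2 times it, then the intrinsics apply), "xyz" and "rotation" of the camera in the world. Camera axes: x right, y down, z forward; pixel columns grow to the right and rows downward; lengths in m; the calibration is good to about 2 mm. A picture is of the moment at which its call begins.
- workorder.hand_in(): hands the job in; it is judged then, once.
The state is a dict: "clock": time; "joint_pos": joint angles; "qvel": joint speeds; "tau": joint torques, N m; "tcp_pos": TCP position; "orientation": TCP orientation; "wrist_force": force on the tool from outside, world axes, zero at the start; "ft_torque": the same for the moment, N m; "finger_gap": finger opening in m; "grip_force": force on a finger pad.
Only numpy, scipy, OpenCV 4.12 (cv2) and the standard library are available. Lean on these libraries where they do the work, as an engineer would, in place of code of your own. Each camera call takes 0.05 s, during which the arm holds its last target. There are 200 camera calls.

## Working session

There is one attempt and no reset: what is moved stays moved. The work goes in short steps, Python scripts to look and compute and a shell command to move; the robot and the scene stay as the last step left them, time stands still between calls to the robot, and variables do not carry over. Pictures are saved under pics/ and viewed, at most 10 in all, crops included, and the job is handed in when it is done.

```bash
ls; mkdir -p pics; cat > h.py <<'E'
import numpy as np, cv2, pickle
from workcell import sensors, imaging, workorder, env
def snap(n):
    c=imaging.read_camera(n); pickle.dump(c,open(n+'.pkl','wb')); return c
def load(n): return pickle.load(open(n+'.pkl','rb'))
def rot(c):
    R=np.array(c['rotation'],float)
    if R.shape==(3,3): return R
    from scipy.spatial.transform import Rotation as S
    return S.from_quat(R[[1,2,3,0]]).as_matrix()
def slopes(c,px):
    K=np.array([[c['fx'],0,c['cx']],[0,c['fy'],c['cy']],[0,0,1]])
    return cv2.undistortPoints(np.array(px,float).reshape(-1,1,2),K,np.array([c['k1'],0,0,0,0])).reshape(-1,2)
def plane(c,px,z):
    s=slopes(c,px); d=np.c_[s,np.ones(len(s))]@rot(c).T; o=np.array(c['xyz'])
    return o+d*((z-o[2])/d[:,2])[:,None]
def depth(c,px):
    s=slopes(c,px); p=np.array(px,int).reshape(-1,2); Z=c['z_map'][p[:,1],p[:,0]]
    return np.array(c['xyz'])+(np.c_[s,np.ones(len(s))]*Z[:,None])@rot(c).T
E
python3 - <<'E'
from h import *
for n in ['top','side']:
    c=snap(n); cv2.imwrite(f'pics/{n}0.png',c['color']); print(n,c['xyz'],np.round(rot(c),3).tolist(),c['fx'],c['cx'],c['cy'],c['k1'])
s=sensors.get_state(); print(s); print(env.grip_point_offset)
E
```

```text
pics
top [ 0.35978865 -0.05530214  1.38185584] [[-0.015, -0.991, 0.134], [-1.0, 0.014, -0.004], [0.002, -0.134, -0.991]] 511.6232820005721 317.9044409364379 230.56080994858772 -0.025204106103798342
side [-0.47263058 -1.017534    0.96552288] [[0.692, -0.355, 0.628], [-0.722, -0.346, 0.6], [0.004, -0.869, -0.495]] 553.2168941830284 315.2292125533352 236.73186215272779 -0.029590584551153785
{'clock': 0.1, 'joint_pos': array([ 1.16441278e+00,  3.13935061e-01,  4.50742987e-02,  1.30358547e+00,
       -8.81258869e-06,  1.43117681e+00]), 'qvel': array([ 1.75423889e-03, -2.90868821e-03,  2.14733273e-03, -2.47359994e-04,
        6.35403096e-05,  1.56322622e-03]), 'tau': array([ 3.78769822e-03, -4.81727707e+01,  2.99242902e+01,  1.28072957e-02,
       -1.02023635e-04,  9.72837000e-06]), 'tcp_pos': array([0.15141634, 0.55423055, 0.230485  ]), 'orientation': array([-2.18182762e-04,  1.32986825e-01,  9.91117462e-01, -7.95588085e-04]), 'wrist_force': array([0.69389818, 0.42137315, 0.34038668]), 'ft_torque': array([0.02278412, 0.02797223, 0.01072208]), 'grip_force': 0.0, 'finger_gap': 0.08545047508092983}
0.0187
```

View pics/top0.png

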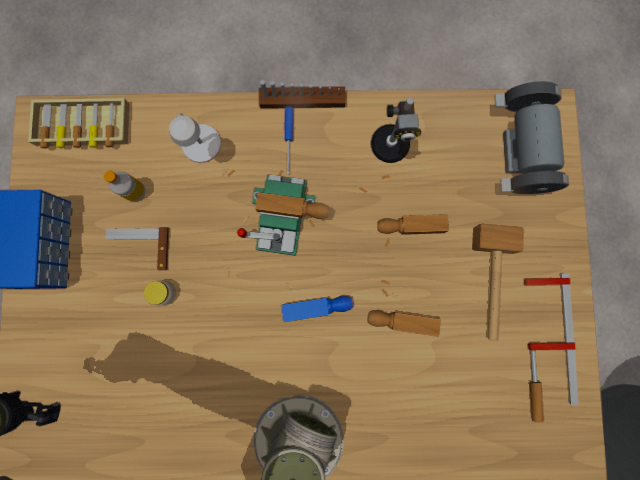

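View pics/side0.png

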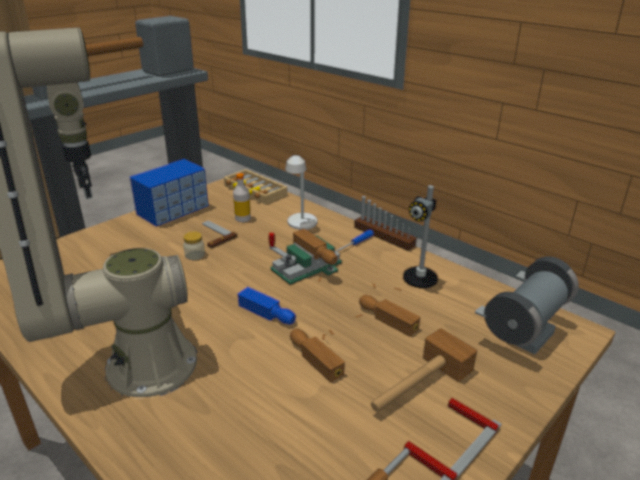

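Candidates for the foot:
- Brown one in the vice, top (281,205): chosen.
- Blue look-alike at (317,307): not meant.
- Spares at (413,224) and (405,322): leave alone.

The lever handle is the red ball at (242,232). The inspection camera is at (402,125). The white lamp at (190,135) is not it.

One close crop of all of this follows.

```bash
python3 - <<'E'
from h import *
t=load('top');s=load('side')
a=t['color'][165:265,225:345]; b=t['color'][85:170,360:440]; d=s['color'][180:300,390:460]; e=s['color'][220:285,255:345]
f=lambda i:cv2.resize(i,(400,300),interpolation=cv2.INTER_CUBIC)
cv2.imwrite('pics/crop1.png',np.vstack([np.hstack([f(a),f(b)]),np.hstack([f(e),cv2.resize(s['color'][185:260,395:450],(400,300),interpolation=cv2.INTER_CUBIC)])]))
# depth-derived
hs=cv2.cvtColor(t['color'],cv2.COLOR_BGR2HSV)
yy,xx=np.mgrid[0:480,0:640]; px=np.c_[xx.ravel(),yy.ravel()]
P=depth(t,px).reshape(480,640,3)
np.save('P.npy',P)
def rep(n,m):
    q=P[m]; print(n,m.sum(),q.mean(0).round(4),q.min(0).round(3),q.max(0).round(3))
W=np.zeros((480,640),bool);W[165:265,225:345]=1
red=W&((hs[...,0]<6)|(hs[...,0]>174))&(hs[...,1]>180)&(hs[...,2]>80); rep('red',red); print(np.argwhere(red).mean(0))
legm=W&(P[...,2]>.098)&(P[...,2]<.12)&(~red); rep('block',legm)
n,l,st,ce=cv2.connectedComponentsWithStats(legm.astype(np.uint8)); k=1+st[1:,4].argmax(); m=l==k; rep('blockcc',m)
c,_=cv2.findContours(m.astype(np.uint8),0,1); r=cv2.minAreaRect(np.vstack(c)); print(r); bx=cv2.boxPoints(r); print(bx, plane(t,bx,.105).round(4))
# camera
for lo,hi in [(.17,.2),(.2,.22),(.22,.24),(.24,.26),(.26,.28),(.28,.3),(.3,.35)]:
    C=np.zeros((480,640),bool);C[85:170,360:440]=1
    mm=C&(P[...,2]>lo)&(P[...,2]<hi)
    if mm.sum(): rep(f'cam{lo}',mm)
S=depth(s,px).reshape(480,640,3); np.save('S.npy',S)
for v in range(196,224,3): print(v,[tuple(S[v,u].round(3)) for u in range(406,440,5)])
E
```

```text
red 46 [0.5311 0.133  0.1103] [0.522 0.126 0.103] [0.541 0.14  0.116]
[231.95652174 240.91304348]
block 1043 [0.5995 0.0226 0.1045] [ 0.522 -0.084  0.098] [0.635 0.143 0.116]
blockcc 1026 [0.6006 0.0207 0.1045] [ 0.573 -0.084  0.098] [0.635 0.099 0.114]
((291.30999755859375, 205.3300018310547), (72.26631927490234, 17.819091796875), 8.130102157592773)
[[254.27998 209.04001]
 [256.80002 191.4    ]
 [328.34003 201.62   ]
 [325.81998 219.26001]] [[ 0.5899  0.1002  0.105 ]
 [ 0.6354  0.0939  0.105 ]
 [ 0.6064 -0.0877  0.105 ]
 [ 0.5612 -0.0805  0.105 ]]
cam0.22 5 [ 0.7342 -0.2483  0.2363] [ 0.728 -0.254  0.231] [ 0.755 -0.242  0.239]
cam0.24 88 [ 0.7459 -0.2506  0.2521] [ 0.719 -0.295  0.242] [ 0.804 -0.221  0.26 ]
cam0.26 517 [ 0.7623 -0.2557  0.2723] [ 0.72  -0.294  0.26 ] [ 0.804 -0.221  0.28 ]
cam0.28 283 [ 0.7512 -0.2635  0.2838] [ 0.727 -0.287  0.28 ] [ 0.793 -0.241  0.3  ]
cam0.3 58 [ 0.7878 -0.2627  0.3127] [ 0.78  -0.272  0.3  ] [ 0.796 -0.256  0.319]
196 [(np.float64(2.153), np.float64(0.714), np.float64(-0.506)), (np.float64(2.162), np.float64(0.683), np.float64(-0.499)), (np.f
[... 3401 characters left out ...]
.float64(-0.265), np.float64(0.229)), (np.float64(0.731), np.float64(-0.281), np.float64(0.235)), (np.float64(0.785), np.float64(-0.265), np.float64(0.209)), (np.float64(2.172), np.float64(0.53), np.float64(-0.613)), (np.float64(2.141), np.float64(0.478), np.float64(-0.582))]
223 [(np.float64(2.145), np.float64(0.689), np.float64(-0.684)), (np.float64(2.153), np.float64(0.658), np.float64(-0.675)), (np.float64(2.139), np.float64(0.613), np.float64(-0.653)), (np.float64(2.167), np.float64(0.594), np.float64(-0.657)), (np.float64(0.783), np.float64(-0.268), np.float64(0.2)), (np.float64(2.139), np.float64(0.508), np.float64(-0.613)), (np.float64(-0.473), np.float64(-1.018), np.float64(0.966))]
```

View pics/crop1.png

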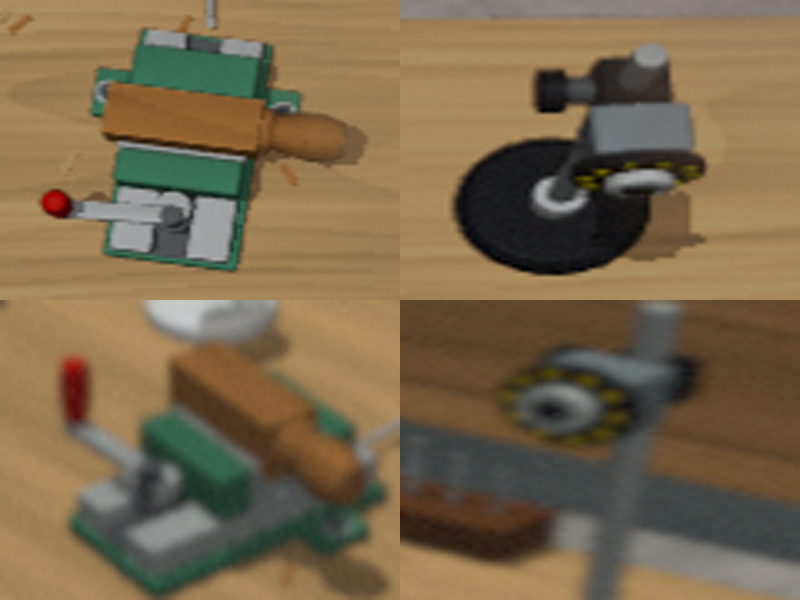

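The crops confirm it. The brown foot lies in the vice with its turned end to the right (-y) and the insert to the left. The red upright grip is at top (242,232). The camera head at (408,133) has its ring facing the robot (-x). Next I work out the lens pose and the first move.

```bash
cat >> h.py <<'E'
from scipy.spatial.transform import Rotation as Ro
def go(pos,psi):
    """tool-frame shift (mm) and z turn to reach TCP pos with closing direction yaw psi (mod 2pi)"""
    s=sensors.get_state(); q=np.array(s['orientation']); R=Ro.from_quat(q[[1,2,3,0]]).as_matrix()
    cur=np.arctan2(R[1,1],R[0,1]); d=(R.T@(np.array(pos)-s['tcp_pos']))*1000
    print('tcp',s['tcp_pos'].round(4),'psi',round(cur,3),'-> shift',d.round(1),'turn',round(-((psi-cur+np.pi)%(2*np.pi)-np.pi),3),'j',s['joint_pos'].round(2),'clk',s['clock'],'F',s['wrist_force'].round(1),'tilt',R[:,2].round(3))
E
python3 - <<'E'
from h import *
s=load('side');t=load('top');S=np.load('S.npy');P=np.load('P.npy')
m=np.zeros((480,640),bool);m[190:230,400:432]=1
m&=(S[...,0]<.745)&(S[...,0]>.70)&(S[...,2]>.2)
q=S[m]
# drop box top: fit plane robustly with vertical plane x=a+b*y
for i in range(6):
    A=np.c_[np.ones(len(q)),q[:,1]]; co=np.linalg.lstsq(A,q[:,0],rcond=None)[0]; r=q[:,0]-A@co; q=q[abs(r)<max(.003,1.5*r.std())]
print(len(q),co,'yaw normal',np.arctan(co[1]), 'ctr mid',(q.min(0)+q.max(0))/2,q.min(0),q.max(0),q.mean(0))
# triangulate lens centre
def ray(c,p):
    d=np.r_[slopes(c,[p])[0],1]@rot(c).T; return np.array(c['xyz']),d/np.linalg.norm(d)
o1,d1=ray(s,(416.5,212.3));o2,d2=ray(t,(408,136))
k=np.linalg.lstsq(np.c_[d1,-d2],o2-o1,rcond=None)[0]; print('tri',o1+k[0]*d1,o2+k[1]*d2)
pt=(P[...,2]>.308)&(P[...,2]<.33); pt[:, :360]=0; pt[:,440:]=0; pt[:85]=0;pt[170:]=0
print('pillar',P[pt].mean(0),pt.sum())
b=np.zeros((480,640),bool);b[85:170,360:440]=1;b&=(P[...,2]>.262)&(P[...,2]<.3)&(P[...,0]<.78)
c,_=cv2.findContours(b.astype(np.uint8),0,1);r=cv2.minAreaRect(max(c,key=cv2.contourArea));print(r,plane(t,cv2.boxPoints(r),.275).round(3))
go([.531,.133,.150],-.108)
E
```

```text
168 [ 0.7278625  -0.00701701] yaw normal -0.0070168915047133336 ctr mid [ 0.72979411 -0.26747878  0.25918744] [ 0.72686846 -0.29811247  0.22854256] [ 0.73271975 -0.2368451   0.28983231] [ 0.72975077 -0.26910016  0.26215486]
tri [ 0.72592706 -0.26725169  0.25625044] [ 0.72678443 -0.26818926  0.25670749]
pillar [ 0.78828515 -0.26308275  0.31442954] 49
((407.0, 124.5), (27.0, 26.0), 90.0) [[ 0.78  -0.235  0.275]
 [ 0.779 -0.294  0.275]
 [ 0.716 -0.292  0.275]
 [ 0.717 -0.233  0.275]]
tcp [0.1514 0.5542 0.2305] psi 1.304 -> shift [-477.2 -306.1   80.9] turn 1.412 j [ 1.16  0.31  0.05  1.3  -0.    1.43] clk 0.1 F [0.7 0.4 0.3] tilt [-0.001 -0.002 -1.   ]
```

```bash
python3 -m handwheel '[[-50,-32,0,0.14,0.5],[-100,-64,0,0.28,0.5],[-150,-96,0,0.42,0.5],[-200,-128,0,0.56,0.5],[-250,-160,0,0.7,0.5],[-300,-192,0,0.84,0.5],[-350,-224,0,0.98,0.5],[-390,-250,0,1.12,0.5]]'; python3 -c "
from h import *
go([.531,.133,.150],-.108)"
```

```text
clock: 0.9
tcp_pos: [0.4205, 0.256, 0.2311]
orientation: [-0.0, 0.641, 0.767, -0.0]
wrist_force: [0.9, 1.0, -0.3]
finger_gap: 0.0428
grip_force: 0.0
tcp [0.4205 0.256  0.2311] psi 0.178 -> shift [-140.6   87.    81.1] turn 0.286 j [ 0.38  0.15 -0.16  1.26  0.    1.78] clk 0.9 F [ 0.9  1.  -0.3] tilt [-0.  0. -1.]
```

```bash
python3 -m handwheel '[[-40,25,0,0.1,0.6],[-80,50,10,0.2,0.6],[-115,72,30,0.286,0.6],[-141,87,45,0.286,0.6],[-141,87,45,0.286,0.6],[-141,87,45,0.286,0.6]]'; python3 - <<'E'
from h import *
go([.531,.133,.076],-.108)
c=snap('wrist'); cv2.imwrite('pics/w1.png',c['color'])
hs=cv2.cvtColor(c['color'],cv2.COLOR_BGR2HSV)
m=((hs[...,0]<6)|(hs[...,0]>174))&(hs[...,1]>180)&(hs[...,2]>80)
yy,xx=np.nonzero(m); P=depth(c,np.c_[xx,yy]); P=P[(P[:,2]>.1)&(P[:,2]<.125)]; print(len(P),np.median(P,0),P.min(0),P.max(0))
E
```

```text
clock: 1.5
tcp_pos: [0.5304, 0.1345, 0.1854]
orientation: [-0.001, 0.743, 0.67, -0.001]
wrist_force: [-0.5, 0.0, 0.1]
finger_gap: 0.0513
grip_force: 0.0
tcp [0.5304 0.1345 0.1854] psi -0.104 -> shift [ -1.5   1.  109.4] turn 0.004 j [ 0.1   0.28 -0.11  1.18  0.    1.78] clk 1.5 F [-0.5  0.   0.1] tilt [-0.003  0.    -1.   ]
852 [0.53316482 0.13926312 0.11129327] [0.52381249 0.12997425 0.10538901] [0.54228831 0.14742238 0.11390988]
```

View pics/w1.png

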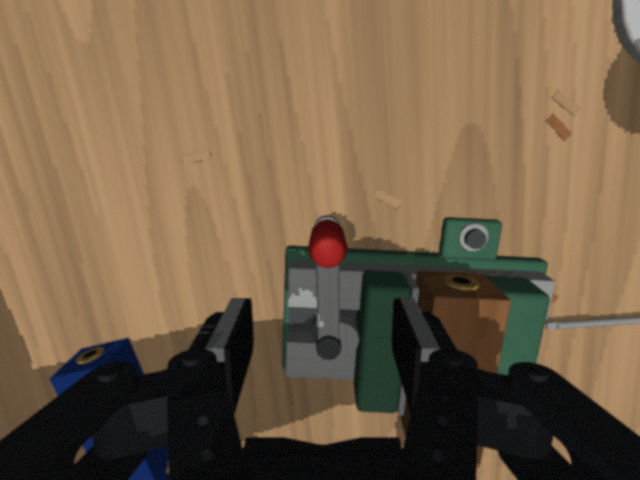

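The wrist view shows the red handle at (327,243) standing between the fingers, and the foot with its brass insert at (462,283), clear to the right. Now I descend and grip the handle.

```bash
python3 -m handwheel '[[3,1,35,0,0.55],[3,1,70,0,0.55],[3,1,100,0,0.55],[3,1,106,0,0.55],[3,1,106,0,0.0],[3,1,106,0,0.0],[3,1,106,0,0.0],[3,1,106,0,0.0]]' 40; python3 - <<'E'
from h import *
go([.531,.133,.076],-.108)
E
```

```text
clock: 2.35
tcp_pos: [0.5331, 0.1388, 0.082]
orientation: [0.0, 0.742, 0.67, 0.001]
wrist_force: [-1.8, 3.5, 3.6]
finger_gap: 0.0211
grip_force: 39.9
tcp [0.5331 0.1388 0.082 ] psi -0.101 -> shift [-6.  -1.5  6. ] turn 0.007 j [ 0.11  0.36 -0.28  0.94  0.    1.78] clk 2.35 F [-1.8  3.5  3.6] tilt [ 0.002  0.002 -1.   ]
```

```bash
python3 -m handwheel '[[-1,-11,0,-0.13,0],[-3,-22,0,-0.26,0],[-6,-32,0,-0.39,0],[-11,-42,0,-0.52,0],[-17,-51,0,-0.65,0],[-25,-60,0,-0.78,0],[-33,-67,0,-0.91,0],[-42,-73,0,-1.04,0]]'; python3 - <<'E'
from h import *
go([.531,.133,.076],-.108)
E
```

```text
clock: 3.15
tcp_pos: [0.4545, 0.1035, 0.0819]
orientation: [0.0, 0.309, 0.951, 0.0]
wrist_force: [-5.9, 0.1, 9.7]
finger_gap: 0.0213
grip_force: 40.6
tcp [0.4545 0.1035 0.0819] psi 0.942 -> shift [-44.6  68.8   5.9] turn 1.05 j [ 0.05  0.21 -0.48  0.88  0.    0.68] clk 3.15 F [-5.9  0.1  9.7] tilt [ 0.  0. -1.]
```

```bash
python3 -m handwheel '[[-1,-11,0,-0.13,0],[-3,-22,0,-0.26,0],[-6,-32,0,-0.39,0],[-11,-42,0,-0.52,0],[-17,-51,0,-0.65,0],[-18,-53,0,-0.67,0],[-18,-53,0,-0.67,0]]'; python3 - <<'E'
from h import *
go([.531,.133,.076],-.108)
c=snap('top'); cv2.imwrite('pics/top1.png',cv2.resize(c['color'][165:285,225:345],(600,600)))
E
```

```text
clock: 3.85
tcp_pos: [0.4372, 0.0489, 0.0819]
orientation: [-0.001, -0.018, 1.0, -0.001]
wrist_force: [-7.9, -2.9, 13.1]
finger_gap: 0.0215
grip_force: 41.0
tcp [0.4372 0.0489 0.0819] psi 1.606 -> shift [-96.8  80.7   5.6] turn 1.714 j [-0.07  0.16 -0.54  0.87 -0.   -0.11] clk 3.85 F [-7.9 -2.9 13.1] tilt [-0.001 -0.002 -1.   ]
```

View pics/top1.png

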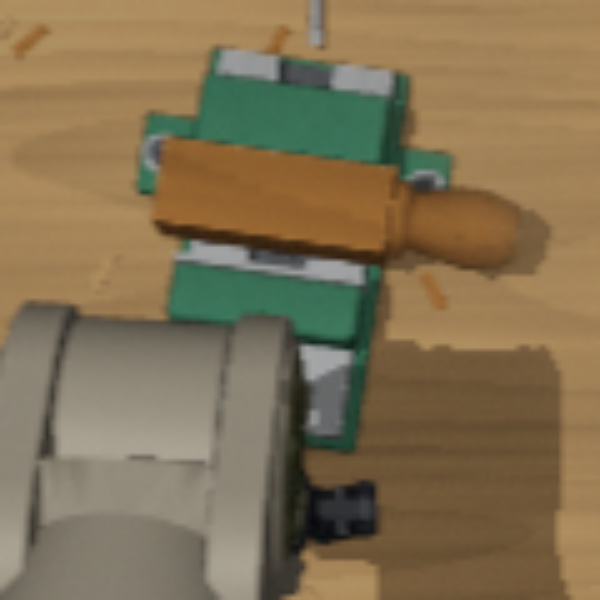

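The jaw gap is visible and the foot lies unmoved. Now I release the handle, rise, and go above the foot.

```bash
python3 -m handwheel '[[0,0,0,0,0.55],[0,0,0,0,0.55],[0,0,0,0,0.55],[0,0,-40,0,0.55],[0,0,-80,0,0.6],[0,0,-120,0,0.8],[0,0,-120,0,0.95],[0,0,-120,0,0.95]]'; python3 - <<'E'
from h import *
go([.600,.018,.20],2.985)
E
```

```text
clock: 4.7
tcp_pos: [0.4396, 0.0502, 0.2011]
orientation: [0.001, -0.019, 1.0, -0.0]
wrist_force: [-0.1, 0.3, -0.2]
finger_gap: 0.0813
grip_force: 0.0
tcp [0.4396 0.0502 0.2011] psi 1.608 -> shift [-159.1  -38.2    1.6] turn -1.377 j [-0.07  0.07 -0.33  1.17  0.   -0.11] clk 4.7 F [-0.1  0.3 -0.2] tilt [ 0.003 -0.    -1.   ]
```

```bash
python3 -m handwheel '[[-20,-5,0,-0.14,1],[-40,-10,0,-0.28,1],[-60,-15,0,-0.42,1],[-80,-20,0,-0.56,1],[-100,-24,0,-0.7,1],[-120,-29,0,-0.84,1],[-140,-34,0,-0.98,1],[-159,-38,0,-1.12,1]]';python3 -m handwheel '[[0,0,0,-0.13,1],[0,0,0,-0.257,1],[0,0,0,-0.257,1],[0,0,0,-0.257,1]]'; python3 - <<'E'
from h import *
go([.600,.018,.073],2.985)
c=snap('wrist'); cv2.imwrite('pics/w2.png',c['color'])
yy,xx=np.mgrid[0:480,0:640]; P=depth(c,np.c_[xx.ravel(),yy.ravel()]).reshape(480,640,3)
hs=cv2.cvtColor(c['color'],cv2.COLOR_BGR2HSV)
m=(P[...,2]>.1)&(P[...,2]<.109)&(hs[...,0]<22)&(hs[...,1]>90); m=cv2.morphologyEx(m.astype(np.uint8),cv2.MORPH_OPEN,np.ones((3,3)))>0
n,l,st,ce=cv2.connectedComponentsWithStats(m.astype(np.uint8)); k=1+st[1:,4].argmax(); q=P[l==k]
r=cv2.minAreaRect((q[:,:2]*1000).astype(np.float32)); print(len(q),r,q[:,2].mean(),cv2.boxPoints(r))
t=snap('top');T=depth(t,np.c_[xx.ravel(),yy.ravel()]).reshape(480,640,3);h2=cv2.cvtColor(t['color'],cv2.COLOR_BGR2HSV)
W=np.zeros((480,640),bool);W[165:290,225:345]=1
red=W&((h2[...,0]<6)|(h2[...,0]>174))&(h2[...,1]>180)&(h2[...,2]>80);print('red',red.sum(),T[red].mean(0) if red.any() else '')
E
```

```text
clock: 5.5
tcp_pos: [0.5987, 0.018, 0.1977]
orientation: [-0.001, -0.549, 0.836, 0.001]
wrist_force: [0.4, -0.0, 0.5]
finger_gap: 0.0854
grip_force: 0.0
clock: 5.9
tcp_pos: [0.5981, 0.0183, 0.1987]
orientation: [-0.001, -0.649, 0.761, 0.001]
wrist_force: [-0.1, -0.2, 0.1]
finger_gap: 0.0849
grip_force: 0.0
tcp [0.5981 0.0183 0.1987] psi 2.982 -> shift [-1.000e-01 -2.200e+00  1.257e+02] turn -0.003 j [-0.1   0.37  0.05  1.25  0.   -1.51] clk 5.9 F [-0.1 -0.2  0.1] tilt [-0.003  0.    -1.   ]
14099 ((603.8331298828125, 36.38877487182617), (128.6685333251953, 45.134010314941406), 81.16764831542969) 0.10465297446977044 [[571.65564  -23.717583]
 [616.2544   -30.647629]
 [636.0106    96.49513 ]
 [591.41187  103.42518 ]]
red 0
```

View pics/w2.png

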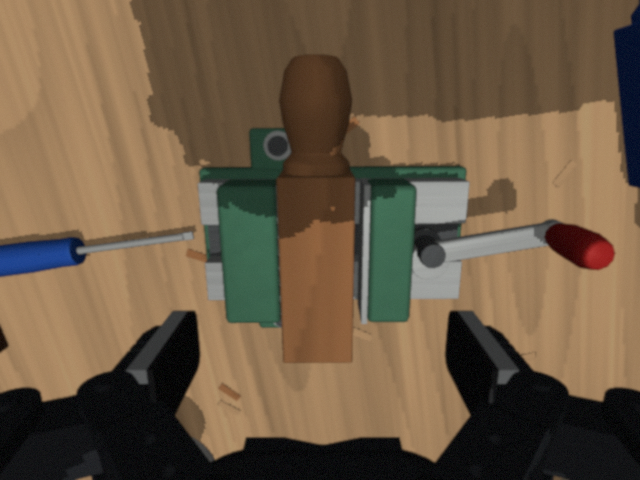

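The wrist view shows the foot's block from (283,180) to (353,362), midway between the fingers. The lever at (430,250)-(580,245) points fully open. Now I descend and grip.

```bash
python3 -m handwheel '[[0,-3,40,0,1],[0,-3,80,0,1],[0,-3,110,0,1],[0,-3,124,0,1],[0,-3,124,0,1],[0,-3,124,0,0.3],[0,-3,124,0,0.3],[0,-3,124,0,0.3]]' 70; python3 -m handwheel '[[0,0,0,0,0.2],[0,0,0,0,0.2]]' 70;  python3 - <<'E'
from h import *
go([.600,.018,.073],2.985)
E
```

```text
clock: 6.8
tcp_pos: [0.6015, 0.0178, 0.0779]
orientation: [0.0, -0.65, 0.76, 0.0]
wrist_force: [-7.7, -0.5, 59.0]
finger_gap: 0.0441
grip_force: 55.7
clock: 7.0
tcp_pos: [0.6015, 0.0178, 0.0781]
orientation: [0.0, -0.65, 0.76, -0.0]
wrist_force: [-4.0, 0.3, 6.5]
finger_gap: 0.0435
grip_force: 74.0
tcp [0.6015 0.0178 0.0781] psi 2.985 -> shift [0.1 1.5 5.1] turn 0.0 j [-0.1   0.45 -0.14  0.98  0.   -1.52] clk 7.0 F [-4.   0.3  6.5] tilt [ 0.  0. -1.]
```

```bash
python3 -m handwheel '[[0,0,-10,0,0.2],[0,0,-25,0,0.2],[0,0,-50,0,0.2],[0,0,-80,0,0.2],[0,0,-110,0,0.2],[0,0,-140,0,0.2],[0,0,-165,0,0.2],[0,0,-165,0,0.2]]';  python3 - <<'E'
from h import *
# target: leg y yaw 0.03, insert 100mm from glass
lens=np.array([.7195,-.267,.2565]); yaw=.03; a=np.array([np.cos(yaw),np.sin(yaw),0])
g=lens-a*(.100+.062+.023)
go([g[0],g[1],.2565-.0825+.0785],2.985-1.416+yaw)
E
```

```text
clock: 7.8
tcp_pos: [0.6042, 0.0175, 0.2466]
orientation: [0.003, -0.65, 0.76, -0.003]
wrist_force: [0.4, -0.6, -1.4]
finger_gap: 0.0439
grip_force: 73.2
tcp [0.6042 0.0175 0.2466] psi 2.985 -> shift [297.3  23.4  -6.3] turn 1.386 j [-0.1   0.36  0.15  1.35  0.   -1.52] clk 7.8 F [ 0.4 -0.6 -1.4] tilt [ 0.009 -0.001 -1.   ]
```

```bash
python3 -m handwheel '[[15,1,0,0.1,0.2],[40,3,0,0.24,0.2],[70,5,0,0.38,0.2],[100,7,0,0.52,0.2],[130,10,0,0.66,0.2],[160,12,0,0.8,0.2],[190,15,0,0.94,0.2],[220,17,-4,1.08,0.2]]';  python3 - <<'E'
from h import *
go([.5346,-.2725,.2525],1.6)
E
```

```text
clock: 8.6
tcp_pos: [0.5496, -0.1978, 0.2439]
orientation: [-0.001, -0.163, 0.987, 0.001]
wrist_force: [1.2, -0.0, -1.5]
finger_gap: 0.0437
grip_force: 73.1
tcp [ 0.5496 -0.1978  0.2439] psi 1.899 -> shift [ 38.3 -65.9  -8.7] turn 0.299 j [-0.48  0.33  0.1   1.34  0.   -0.81] clk 8.6 F [ 1.2 -0.  -1.5] tilt [-0.002  0.001 -1.   ]
```

```bash
python3 -m handwheel '[[8,-15,-2,0.08,0.2],[18,-32,-4,0.18,0.2],[28,-48,-7,0.26,0.2],[36,-62,-9,0.3,0.2],[38,-66,-9,0.3,0.2],[38,-66,-9,0.3,0.2],[38,-66,-9,0.3,0.2],[38,-66,-9,0.3,0.2]]';  python3 - <<'E'
from h import *
go([.5346,-.2725,.2525],1.6)
yy,xx=np.mgrid[0:480,0:640];px=np.c_[xx.ravel(),yy.ravel()]
for n in ['top','side']: 
    c=snap(n); P=depth(c,px).reshape(480,640,3); np.save(n+'P.npy',P); 
t=load('top');s=load('side');w=snap('wrist')
f=lambda i:cv2.resize(i,(400,300),interpolation=cv2.INTER_CUBIC)
cv2.imwrite('pics/fin1.png',np.vstack([np.hstack([f(t['color'][85:255,330:460][:98]),f(t['color'][85:265,330:460])]),np.hstack([f(s['color'][170:290,330:450]),f(w['color'])])]))
P=np.load('topP.npy');m=np.zeros((480,640),bool);m[85:330,330:480]=1
m&=(P[...,2]>.27)&(P[...,2]<.288)&(P[...,0]<.65)&(P[...,0]>.4)
q=P[m]; print(m.sum(),q.min(0),q.max(0))
E
```

```text
clock: 9.4
tcp_pos: [0.5366, -0.2709, 0.2541]
orientation: [-0.0, -0.018, 1.0, 0.0]
wrist_force: [-0.2, -0.5, -1.8]
finger_gap: 0.0439
grip_force: 73.1
tcp [ 0.5366 -0.2709  0.2541] psi 1.607 -> shift [ 2.1 -1.6  1.6] turn 0.007 j [-0.6   0.36  0.17  1.38  0.   -0.64] clk 9.4 F [-0.2 -0.5 -1.8] tilt [-0.     0.001 -1.   ]
271 [ 0.56188332 -0.28786965  0.27010203] [ 0.6163192  -0.24527281  0.28726541]
```

View pics/fin1.png

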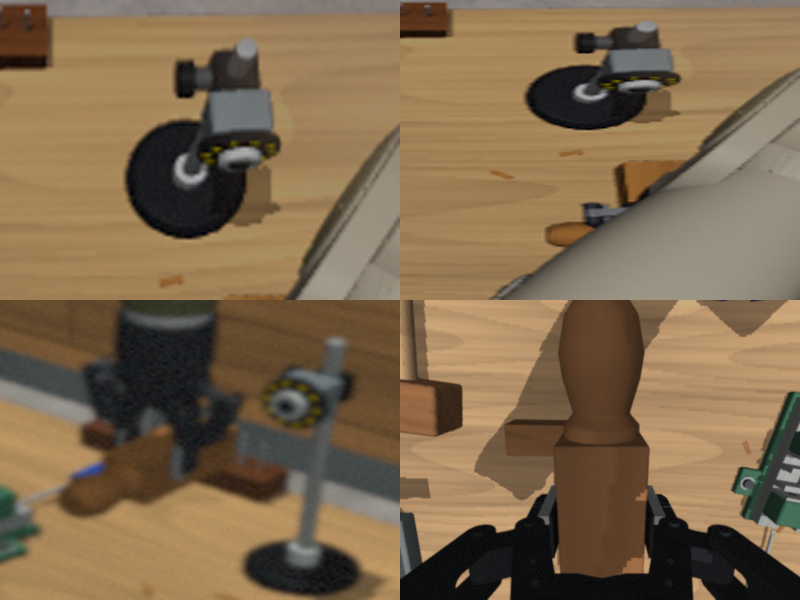

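The foot is held level in front of the lens, with no contact. The wrist crop shows the block square between the pads. Quick check of its pose with the wrist and side depth.

```bash
python3 - <<'E'
from h import *
yy,xx=np.mgrid[0:480,0:640];px=np.c_[xx.ravel(),yy.ravel()]
for n in ['wrist','top']:
    c=load(n);P=depth(c,px).reshape(480,640,3);hs=cv2.cvtColor(c['color'],cv2.COLOR_BGR2HSV)
    m=(P[...,2]>.265)&(P[...,2]<.295)&(hs[...,0]<22)&(hs[...,1]>90)&(P[...,0]>.4)&(P[...,0]<.66)
    if n=='wrist': m&=(P[...,0]>.497)
    n_,l,st,ce=cv2.connectedComponentsWithStats(m.astype(np.uint8));q=P[l==1+st[1:,4].argmax()]
    A=np.c_[np.ones(len(q)),q[:,:2]-q[:,:2].mean(0)];co=np.linalg.lstsq(A,q[:,2],rcond=None)[0]
    r=cv2.minAreaRect((q[:,:2]*1000).astype(np.float32));print(n,len(q),'z,slopes',co.round(4),r,q.min(0),q.max(0))
    print(cv2.boxPoints(r).round(1).tolist())
s=sensors.get_state();print(s['wrist_force'],s['ft_torque'])
E
```

```text
wrist 29918 z,slopes [0.2809 0.007  0.0091] ((533.4501953125, -269.2584533691406), (74.37545776367188, 47.59536361694336), 2.6322011947631836) [ 0.49700051 -0.29340435  0.26500022] [ 0.5705673  -0.24457079  0.29458485]
[[495.20001220703125, -247.1999969482422], [497.3999938964844, -294.70001220703125], [571.7000122070312, -291.29998779296875], [569.5, -243.8000030517578]]
top 280 z,slopes [ 0.2803 -0.0185 -0.1174] ((589.552734375, -267.4295654296875), (53.57171630859375, 43.160682678222656), 2.822611093521118) [ 0.56188332 -0.28786965  0.2652551 ] [ 0.6163192  -0.24527281  0.28726541]
[[561.7000122070312, -247.1999969482422], [563.9000244140625, -290.29998779296875], [617.4000244140625, -287.70001220703125], [615.2000122070312, -244.60000610351562]]
[ 0.28264768  0.36532798 -1.9603176 ] [ 0.01594993 -0.02514476 -0.00079467]
```

```bash
python3 -m handwheel '[[0,0,0,0,0.2],[0,0,0,0,0.2],[0,0,0,0,0.2],[0,0,0,0,0.2],[0,0,0,0,0.2]]'; python3 -c "
from h import *
print(workorder.hand_in())"
```

```text
clock: 10.05
tcp_pos: [0.5365, -0.2718, 0.2543]
orientation: [0.0, -0.017, 1.0, 0.0]
wrist_force: [-0.1, 0.3, -1.7]
finger_gap: 0.0439
grip_force: 73.1
the job is handed in; nothing more can be done
None
```

The job is handed in: the cam lever is fully open, and the foot is held still and level with its insert facing the lens, about 10 cm from the glass and on its axis to within about 2 mm by my measurements; no verdict was returned.

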